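Unlock the shop door from the guarded desk switch

ROBOT

A 7-joint arm with a two-finger parallel gripper is mounted at the origin on a cart in front of the work surface, level with it; the furniture and walls round the work are solid. World frame = base frame: x ahead of the robot, y to its left, z up, the work surface at z = 0. Lengths are in m, angles in rad, forces in N, time in s.
With the tool pointing down it reaches from about 0.425 to 0.875 m from the base axis. Payload 4.7 kg.
Tool frame: the origin (TCP) lies between the finger pads; the fingertips stand 14 mm ahead of it and the grasp point (between the pads) lies 5 mm behind it (env.tip_reach is the distance from the TCP to the fingertips, in m); z points along the fingers, y is the line along which they close (so a half turn about z gives the same grasp; the last joint's range is limited). The gripper opens to 85 mm and grips with 20 to 120 N. Pads are 22 mm wide; open, the fingers measure 114 mm over their backs; the gripper's body (76 mm by 85 mm) begins 54 mm behind the grasp point. The pads swing forward as they close: fully open they stand 13 mm farther back than shut.
Start: joints at [1.25, 0.321, -0.07, 1.45, 0.023, 1.371, -0.057], TCP at [0.214, -0.614, 0.245] pointing down, gripper open.
Joint ranges: [-2.86, 2.86], [-0.3, 2.09], [-1.38, 1.24], [0.06, 2.45], [-1.56, 4.7], [0.09, 2.05], [-2.69, 2.69]. Speed limits (rad/s): [2.57, 2.57, 3.14, 3.14, 3.14, 3.14, 3.14].

INTERFACE

Orientations are given as a unit quaternion [x, y, z, w].
In Python, from workcell import env gives the robot as it stands.
- The arm moves only by the tool jog_arm, never from a script. Its argument "targets" is a list that holds one entry, the list of rows, each a list of 7 numbers: the shift along the tool's x, y, z in cm, then the turn, a rotation vector about the tool's x, y, z in rad, then the closure, from -1 (fully open) to 1 (shut). In form: [[[x, y, z, wx, wy, wz, grip], ...]]. A call has 1 to 5 rows; each row is the pose to reach, as a shift and turn from the pose commanded when the call began, along the tool's axes at that moment; what a row does not reach only later rows make up. A row lasts 1/12 s, in which the tool goes at most 41.7 mm and 7.16 degrees, less where a joint would pass 70% of its speed; a pose out of reach is approached as far as the arm can. A call with a gripper value outside its range is refused whole. The fingers move at their own pace and stop on an object; "squeeze" is the grip in N (left out, the last holds). Time passes only in rows, so rows that repeat a pose let the fingers close. It gives the time, the measured TCP pose, the force, the opening and the grip force at its end, in the units of the state.
- env.sense(): the state, without advancing time (a new reading comes with each control period).
- env.camera(name): name is "side" or "top" or "wrist"; returns a dict with "frame" (400x640x3 uint8, red, green, blue), "z_map" (400x640 float32, m along the optical axis (not along the pixel's ray), 0 where there is no reading), "camera_matrix" (3x3 intrinsics, pixels), "D" ([k1, k2, p1, p2, k3] as OpenCV has them; the pictures are not rectified), "world_to_cam" (4x4, takes a point from world to camera coordinates). Camera axes: x right, y down, z forward; pixel columns grow to the right and rows downward; lengths in m; the calibration is good to about 2 mm. A picture is of the moment at which its call begins.
- env.sign_off(): hands the job in; it is judged then, once.
The state is a dict: "clock": time; "q": joint angles; "joint_vel": joint speeds; "joint_torque": joint torques, N m; "position": TCP position; "orientation": TCP orientation; "contact_force": force on the tool from outside, world axes, zero at the start; "moment": the same for the moment, N m; "gripper_width": finger opening in m; "grasp_force": force on a finger pad.
Only numpy, scipy, OpenCV 4.12 (cv2) and the standard library are available. Lean on these libraries where they do the work, as an engineer would, in place of code of your own. Each camera call takes 0.05 s, during which the arm holds its last target. There are 200 camera calls.

TASK

Unlock the shop's front door for a customer: on the desk switch box with the green button, slide the clear child-lock guard fully aside by its yellow tab, then push the green button all the way down so that it stays down. Leave the guard open, and leave the guard of the red alarm box shut.

Things in the scene. Friction and masses are not known exactly. Their poses are not given: they have to be found in the camera images.
- green_box: Grey desk switch box with green button, collar and stripes, fixed; 92 mm (x) by 148 mm (y), top face at z = 40 mm. Origin: centre of its underside, on the table; z up, yaw within 0.5 rad. A clear guard (68 mm in x, 52 mm in y, top at z = 66 mm, black skirts down to the box) bridges the button. A like box with red button stands some 0.3 m to one side.
- green_guard (a joint): Green box's guard, m: 0 shut over the button, 0.065 fully open, along the box's +y; starts at 0 to 0.008. Its centre is at box x = 0, y = -0.036 + value; there stands its yellow tab, a fin 12 mm thick (y), 30 mm wide (x), top at z = 84 mm, on an 18 x 36 mm foot up to z = 68.5 mm. About 1.5 N slides it; it stays where left. Open, its edge is 39 mm from the button's axis.
- green_button (a joint): How far the green button is pressed, m: 0 up, 0.008 fully down on its stop. Round, 32 mm across, flat top, axis at x = 0, y = -36 mm in the box's frame; top at z = 60 mm when up, 52 mm when down. About 3 N pushes it straight down; it has no return spring and stays where it was pushed to.
- red_guard (a joint): Guard of the red box (same make and sizes, but red button, collar and stripes), m: 0 shut, 0.065 fully open. It starts at 0 to 0.008 and must stay shut.

How it is judged:
By the outcome, as a careful person would: the job done as asked, in the order asked, and still so for the second after the job is handed in, with the robot touching nothing.
It also fails if it takes over 38 s, if anything falls off the work surface, if the arm or the gripper's body presses on something with over 40 N, if the wrist force passes 120 N, or if a joint passes its speed limit or range.

## Working session

There is one attempt and no reset: what is moved stays moved. The work goes in short steps, Python scripts to look and compute and a tool call to move; the robot and the scene stay as the last step left them, time stands still between calls to the robot, and variables do not carry over. Pictures are saved under pics/ and viewed, at most 10 in all, crops included, and the job is handed in when it is done.

Besides the shell and the picture viewer there is one more tool, called after "Call:" by a JSON object that holds its "method" and its "body". jog_arm: Moves the arm, as the interface text tells. Its arguments: {"type":"object","properties":{"targets":{"type":"array","items":{"type":"array","items":{"type":"array","items":{"type":"number"}}}},"squeeze":{"type":"number"}},"required":["targets"]}

```bash
mkdir -p pics; python3 - <<'E'
from workcell import env
import cv2,numpy as np
for n in("top","side"):
    c=env.camera(n); cv2.imwrite(f"pics/{n}0.png",c["frame"][:,:,::-1]); np.savez(f"{n}0.npz",**c)
    print(n,c["D"],c["camera_matrix"].tolist(),c["world_to_cam"].round(3).tolist())
s=env.sense();print(s)
E
```

```text
top [-0.12840478  0.          0.          0.          0.        ] [[482.8842309242194, 0.0, 324.07519509177916], [0.0, 482.8842309242194, 193.3271539230373], [0.0, 0.0, 1.0]] [[0.018, -1.0, 0.003, 0.015], [-0.991, -0.018, -0.131, 0.543], [0.131, -0.001, -0.991, 0.849], [0.0, 0.0, 0.0, 1.0]]
side [0.02532696 0.         0.         0.         0.        ] [[464.75160730419344, 0.0, 311.98307287841857], [0.0, 464.75160730419344, 198.70635502067998], [0.0, 0.0, 1.0]] [[-0.959, -0.283, -0.001, 0.52], [-0.192, 0.653, -0.733, 0.136], [0.208, -0.703, -0.681, 0.835], [0.0, 0.0, 0.0, 1.0]]
{'clock': 0.1, 'q': array([ 1.25007969,  0.32175539, -0.07005692,  1.45156052,  0.02261988,
        1.37081953, -0.05690568]), 'joint_vel': array([ 0.00049101, -0.00204971,  0.00098273, -0.00203081,  0.00031677,
       -0.00075668,  0.00130103]), 'joint_torque': array([ 3.90188507e-04, -4.94874501e+01, -3.83661613e-01, -3.15209842e+01,
        1.30133814e-02,  7.44433928e-03,  3.41843793e-05]), 'position': array([ 0.21336716, -0.61348847,  0.24432465]), 'orientation': array([ 9.86019549e-01,  1.66627359e-01, -2.06639642e-04, -8.53708374e-04]), 'contact_force': array([ 0.39286068,  0.26380085, -0.47613866]), 'moment': array([ 0.016573  , -0.00676942, -0.04151226]), 'grasp_force': 0.0, 'gripper_width': 0.08537123781002492}
```

View pics/top0.png

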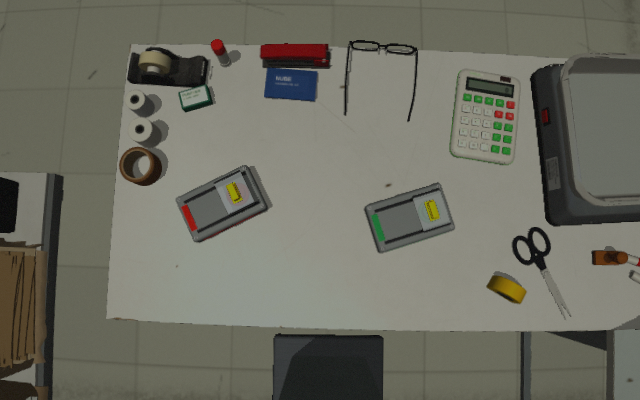

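View pics/side0.png

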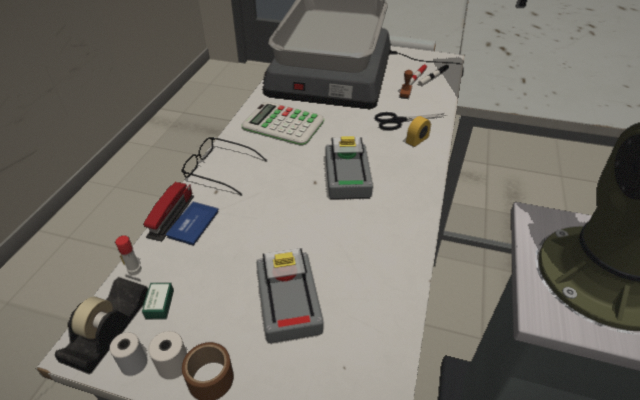

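The top view shows the green box centred near (409,217), with its green stripe at (376,228) and its yellow tab at (432,210). The side view has the tab at (347,142). The box's +y points left in the top image, so its yaw is about 0.3.

```bash
cat > h.py <<'E'
import cv2,numpy as np
def ray(c,uv,z):
    "pixels -> world points on plane z"
    uv=np.asarray(uv,float).reshape(-1,1,2)
    n=cv2.undistortPoints(uv,c["camera_matrix"],c["D"])[:,0]
    T=np.linalg.inv(c["world_to_cam"]); d=np.c_[n,np.ones(len(n))]@T[:3,:3].T; o=T[:3,3]
    return o+d*((z-o[2])/d[:,2])[:,None]
def cloud(c):
    h,w=c["z_map"].shape; u,v=np.meshgrid(np.arange(w),np.arange(h))
    n=cv2.undistortPoints(np.c_[u.ravel(),v.ravel()].astype(float)[:,None],c["camera_matrix"],c["D"])[:,0]
    Z=c["z_map"].ravel()[:,None]; P=np.c_[n*Z,Z]
    T=np.linalg.inv(c["world_to_cam"]); return (P@T[:3,:3].T+T[:3,3]).reshape(h,w,3)
def yellow(c):
    hsv=cv2.cvtColor(c["frame"],cv2.COLOR_RGB2HSV); return cv2.inRange(hsv,(22,130,90),(34,255,255))
E
python3 - <<'E'
from h import *
for n,box in(("top",(350,170,470,265)),("side",(310,120,385,205))):
    c=np.load(n+"0.npz"); P=cloud(c); x0,y0,x1,y1=box
    m=np.zeros((400,640),bool); m[y0:y1,x0:x1]=1
    a=P[m&(P[...,2]>.033)&(P[...,2]<.047)&(c["z_map"]>0)]
    r=cv2.minAreaRect((a[:,:2]*1000).astype(np.float32)); print(n,"box",r,len(a),np.median(a[:,2]))
    k=(yellow(c)>0)&m; p=P[k]; print("yellow",k.sum(),"z",np.percentile(p[:,2],[5,50,95]),np.median(p[p[:,2]>.079],0))
    v,u=np.nonzero(k); print(cv2.minAreaRect((ray(c,np.c_[u,v],.084)[:,:2]*1000).astype(np.float32)))
    hsv=cv2.cvtColor(c["frame"],cv2.COLOR_RGB2HSV); g=(cv2.inRange(hsv,(50,120,40),(85,255,255))>0)&m
    v,u=np.nonzero(g);print("stripe",ray(c,np.c_[u,v],.04).mean(0))
E
```

```text
top box ((501.3339538574219, -133.08840942382812), (92.52684020996094, 149.2265625), 18.051267623901367) 2843 0.038583688304205443
yellow 200 z [0.06523817 0.08080505 0.08408903] [ 0.51263632 -0.16556592  0.08234428]
((511.39959716796875, -162.6492462158203), (34.51308822631836, 17.39613151550293), 18.140247344970703)
stripe [ 0.48181492 -0.07361179  0.04      ]
side box ((500.94708251953125, -132.8468017578125), (94.17547607421875, 149.56765747070312), 17.98313331604004) 1585 0.039854993024297736
yellow 117 z [0.06813894 0.07664054 0.08491433] [ 0.51022341 -0.16379217  0.08321689]
((510.24603271484375, -153.06704711914062), (30.190322875976562, 28.91143798828125), 16.28072738647461)
stripe [ 0.49447762 -0.11529713  0.04      ]
```

Call:
{"method": "jog_arm", "body": {"targets": [[[2.8,-1.9,0,0,0,0,1],[5.6,-3.8,0,0,0,0,1],[8.4,-5.7,0,0,0,0,1],[11.2,-7.6,0,0,0,0,1],[14,-9.5,0,0,0,0,1]]], "squeeze": 30}}

```text
clock: 0.52
position: [0.3151, -0.4766, 0.2448]
orientation: [0.986, 0.166, -0.0, -0.0]
contact_force: [1.4, 1.3, 0.2]
gripper_width: 0.0255
grasp_force: 0.0
```

Call:
{"method": "jog_arm", "body": {"targets": [[[2.8,-1.9,0,0,0,0,1],[5.6,-3.8,0,0,0,0,1],[8.4,-5.7,0,0,0,0,1],[11.2,-7.6,0,0,0,0,1],[14,-9.5,0,0,0,0,1]]]}}

```text
clock: 0.93
position: [0.4161, -0.3408, 0.245]
orientation: [0.986, 0.167, -0.0, -0.0]
contact_force: [0.4, -0.7, 0.1]
gripper_width: -0.0002
grasp_force: 0.0
```

Call:
{"method": "jog_arm", "body": {"targets": [[[2.8,-1.9,1.5,0,0,0.01,1],[5.6,-3.8,3,0,0,0.02,1],[8.4,-5.7,4.5,0,0,0.02,1],[11.2,-7.6,6,0,0,0.02,1],[14,-9.5,7,0,0,0.02,1]]]}}

```text
clock: 1.35
position: [0.5164, -0.205, 0.1735]
orientation: [0.988, 0.157, -0.001, -0.0]
contact_force: [-0.5, 0.4, -0.3]
gripper_width: 0.0001
grasp_force: 0.0
```

```bash
cat > st.py <<'E'
from workcell import env
import numpy as np
from scipy.spatial.transform import Rotation as R
C=np.array([.501,-.133,0]);B=R.from_euler('z',18.0,degrees=True)
s=env.sense();p=s["position"];r=R.from_quat(s["orientation"])
print("t",s["clock"],"tcp",p.round(4),"box frame mm",(B.inv().apply(p-C)*1000).round(1),"tip z",((p+r.apply([0,0,env.tip_reach]))[2]*1000).round(1))
print("tool axes in box",(B.inv()*r).as_matrix().round(3).tolist(),"w",s["gripper_width"],"F",B.inv().apply(s["contact_force"]).round(2))
E
python3 st.py; python3 - <<'E'
from h import *
from workcell import env
c=env.camera("wrist");cv2.imwrite("pics/w1.png",c["frame"][:,:,::-1]);P=cloud(c);np.savez("w1.npz",**c)
k=(yellow(c)>0);p=P[k];p=p[p[:,2]>.079];print(k.sum(),len(p),np.median(p,0) if len(p) else 0)
E
```

```text
t 1.35 tcp [ 0.5164 -0.205   0.1735] box frame mm [ -7.6 -73.3 173.5] tip z 159.5
tool axes in box [[1.0, 0.001, -0.002], [0.001, -1.0, 0.001], [-0.002, -0.001, -1.0]] w 0.0001402533274093183 F [-0.4   0.51 -0.27]
1303 874 [ 0.51411574 -0.16801119  0.08378331]
```

View pics/w1.png

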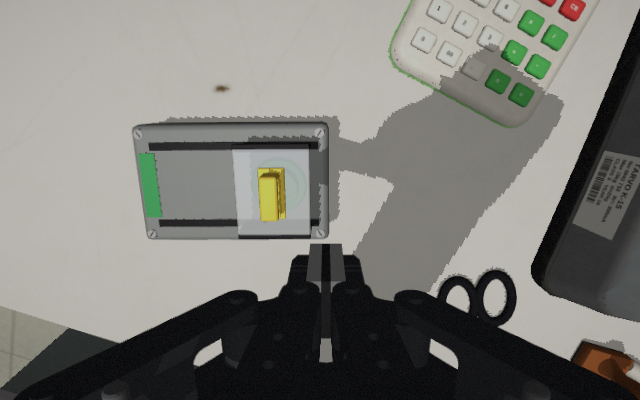

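The wrist view shows the tab at (271,195), over the shut guard and clear of the closed fingers at (325,250). The wrist fix on the tab agrees with the earlier one to about 3 mm, so I'll go down behind the tab.

Call:
{"method": "jog_arm", "body": {"targets": [[[0.8,0,2.5,0,0,0,1],[0.8,0,5,0,0,0,1],[0.8,0,7,0,0,0,1],[0.8,0,8,0,0,0,1],[0.8,0,8.6,0,0,0,1]]]}}

```text
clock: 1.82
position: [0.5229, -0.2041, 0.0874]
orientation: [0.988, 0.157, -0.001, -0.001]
contact_force: [0.2, 0.4, 0.1]
gripper_width: -0.0003
grasp_force: 0.0
```

Call:
{"method": "jog_arm", "body": {"targets": [[[0,-0.4,0,0,0,0,1],[0,-0.8,0,0,0,0,1],[0,-1.2,0,0,0,0,1],[0,-1.6,0,0,0,0,1],[0,-2,0,0,0,0,1]]]}}

```text
clock: 2.23
position: [0.5185, -0.1849, 0.0904]
orientation: [0.988, 0.157, 0.001, 0.001]
contact_force: [0.1, 0.4, -0.3]
gripper_width: 0.0002
grasp_force: 0.0
```

Call:
{"method": "jog_arm", "body": {"targets": [[[0,-0.6,0,0,0,0,1],[0,-1.2,0,0,0,0,1],[0,-1.8,0,0,0,0,1],[0,-2.4,0,0,0,0,1],[0,-3,0,0,0,0,1]]]}}

```text
clock: 2.65
position: [0.509, -0.1564, 0.0899]
orientation: [0.988, 0.157, 0.0, 0.0]
contact_force: [1.1, -1.8, 2.8]
gripper_width: -0.0001
grasp_force: 1.4
```

```bash
python3 st.py; python3 - <<'E'
from h import *
from workcell import env
from scipy.spatial.transform import Rotation as R
C=np.array([.501,-.133,0]);B=R.from_euler('z',18.0,degrees=True)
c=env.camera("wrist");cv2.imwrite("pics/w2.png",c["frame"][:,:,::-1]);P=cloud(c)
k=(yellow(c)>0);p=P[k];p=p[(p[:,2]>.079)&(p[:,2]<.09)];print(len(p),B.inv().apply(np.percentile(p,50,0)-C) if len(p) else 0)
E
```

```text
t 2.65 tcp [ 0.509  -0.1564  0.0899] box frame mm [  0.3 -24.7  89.9] tip z 75.9
tool axes in box [[1.0, 0.001, 0.001], [0.001, -1.0, -0.001], [0.001, 0.001, -1.0]] w -0.00010077554679666513 F [ 0.52 -2.03  2.81]
1416 [ 0.00677646 -0.00715258  0.08379745]
```

View pics/w2.png

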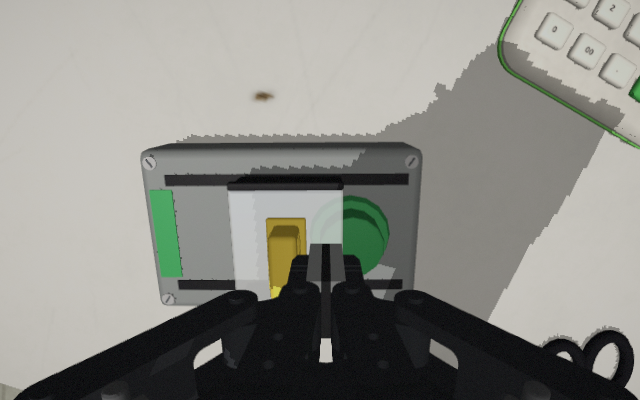

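The guard is sliding: the fin (285,250) is about 29 mm along and the button is coming into view. I'll push on to the stop.

Call:
{"method": "jog_arm", "body": {"targets": [[[0,-0.7,0,0,0,0,1],[0,-1.4,0,0,0,0,1],[0,-2.1,0,0,0,0,1],[0,-2.7,0,0,0,0,1],[0,-3.2,0,0,0,0,1]]]}}

```text
clock: 3.12
position: [0.4986, -0.1254, 0.0893]
orientation: [0.988, 0.157, -0.0, -0.0]
contact_force: [1.1, -1.7, 3.2]
gripper_width: -0.0006
grasp_force: 1.4
```

Call:
{"method": "jog_arm", "body": {"targets": [[[0,-0.1,0,0,0,0,1],[0,-0.2,0,0,0,0,1],[0,-0.3,0,0,0,0,1],[0,-0.35,0,0,0,0,1],[0,-0.4,0,0,0,0,1]]]}}

```text
clock: 3.53
position: [0.4979, -0.1238, 0.0894]
orientation: [0.988, 0.156, 0.0, 0.001]
contact_force: [3.3, -4.9, 1.2]
gripper_width: 0.0001
grasp_force: 2.9
```

```bash
python3 st.py
```

```text
t 3.5333 tcp [ 0.4979 -0.1238  0.0894] box frame mm [-0.1  9.7 89.4] tip z 75.4
tool axes in box [[1.0, -0.0, 0.001], [-0.0, -1.0, -0.002], [0.001, 0.002, -1.0]] w 7.713107725009501e-05 F [ 1.64 -5.67  1.22]
```

Call:
{"method": "jog_arm", "body": {"targets": [[[0,-0.1,0,0,0,0,1],[0,-0.2,0,0,0,0,1],[0,-0.3,0,0,0,0,1],[0,-0.3,0,0,0,0,1]]]}}

```text
clock: 3.87
position: [0.4978, -0.1234, 0.0896]
orientation: [0.988, 0.156, 0.001, 0.003]
contact_force: [5.1, -9.5, -2.0]
gripper_width: -0.0003
grasp_force: 4.5
```

```bash
python3 st.py
```

```text
t 3.8667 tcp [ 0.4978 -0.1234  0.0896] box frame mm [-0.1 10.1 89.6] tip z 75.6
tool axes in box [[1.0, -0.002, 0.002], [-0.002, -1.0, -0.005], [0.002, 0.005, -1.0]] w -0.0003168957442370238 F [  1.91 -10.64  -2.03]
```

It's on its stop: the force doubled with no motion. Now I'll back off, rise, and look over the button.

Call:
{"method": "jog_arm", "body": {"targets": [[[0,1,0,0,0,0,1],[0,2.5,-1,0,0,0,1],[0,4,-1,0,0,0,1],[0,4.9,-1,0,0,0,1],[0,4.9,-1,0,0,0,1]]]}}

```text
clock: 4.28
position: [0.5115, -0.1685, 0.0985]
orientation: [0.988, 0.155, -0.001, -0.0]
contact_force: [0.3, -0.5, 0.8]
gripper_width: -0.0001
grasp_force: 0.0
```

```bash
python3 st.py; python3 - <<'E'
from h import *
from workcell import env
from scipy.spatial.transform import Rotation as R
C=np.array([.501,-.133,0]);B=R.from_euler('z',18.0,degrees=True)
c=env.camera("wrist");cv2.imwrite("pics/w3.png",c["frame"][:,:,::-1]);P=cloud(c)
p=P[yellow(c)>0];q=B.inv().apply(p-C);q=q[(q[:,2]>.082)&(q[:,2]<.087)]
print(len(q),np.percentile(q,[3,50,97],axis=0).round(4))
E
```

```text
t 4.2833 tcp [ 0.5115 -0.1685  0.0985] box frame mm [ -1.  -37.   98.5] tip z 84.5
tool axes in box [[1.0, -0.003, -0.001], [-0.003, -1.0, 0.001], [-0.001, -0.001, -1.0]] w -5.314766433950147e-05 F [ 0.09 -0.61  0.82]
1561 [[-0.0125  0.0213  0.0823]
 [ 0.0016  0.0262  0.0839]
 [ 0.0146  0.0318  0.0851]]
```

View pics/w3.png

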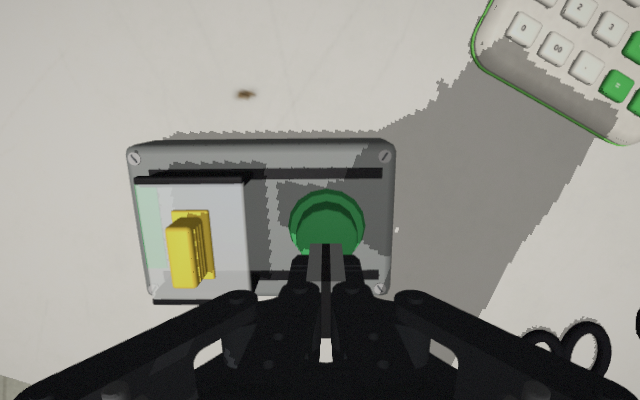

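The guard is fully open, with the tab at (187,248). The button is clear under the fingers at (327,225), so I'll press it.

Call:
{"method": "jog_arm", "body": {"targets": [[[0,0,1.2,0,0,0,1],[0,0,2.2,0,0,0,1],[0,0,2.6,0,0,0,1],[0,0,3,0,0,0,1],[0,0,3.4,0,0,0,1]]]}}

```text
clock: 4.75
position: [0.5111, -0.1651, 0.0657]
orientation: [0.988, 0.157, -0.001, -0.001]
contact_force: [-14.0, 5.3, 42.5]
gripper_width: -0.0001
grasp_force: 21.2
```

Call:
{"method": "jog_arm", "body": {"targets": [[[0,0,0.1,0,0,0,1],[0,0,0.2,0,0,0,1],[0,0,0.2,0,0,0,1]]]}}

```text
clock: 5.0
position: [0.511, -0.1651, 0.0659]
orientation: [0.988, 0.157, -0.002, -0.0]
contact_force: [-10.3, 4.1, 24.0]
gripper_width: 0.0
grasp_force: 12.0
```

```bash
python3 st.py
```

```text
t 5.0 tcp [ 0.511  -0.1651  0.0659] box frame mm [ -0.4 -33.6  65.9] tip z 51.9
tool axes in box [[1.0, 0.001, -0.003], [0.001, -1.0, 0.001], [-0.003, -0.001, -1.0]] w 6.5886807566361075e-06 F [-8.55  7.06 23.96]
```

The tip is at z = 51.9 mm with 24 N of resistance, so the button is on its stop. I'll withdraw straight up and check.

Call:
{"method": "jog_arm", "body": {"targets": [[[0,0,-1,0,0,0,1],[0,0,-4,0,0,0,1],[0,0,-7,0,0,0,1],[0,0,-10,0,0,0,1],[0,0,-13,0,0,0,1]]]}}

```text
clock: 5.42
position: [0.5116, -0.1659, 0.1943]
orientation: [0.988, 0.157, -0.0, 0.0]
contact_force: [1.2, -0.1, 0.4]
gripper_width: -0.0001
grasp_force: 0.0
```

Call:
{"method": "jog_arm", "body": {"targets": [[[-2,1,0,0,0,0,1],[-4,2,0,0,0,0,1],[-4,2,0,0,0,0,1]]]}}

```text
clock: 5.67
position: [0.4773, -0.2016, 0.1936]
orientation: [0.988, 0.154, -0.001, 0.001]
contact_force: [-1.0, -1.0, -0.9]
gripper_width: -0.0
grasp_force: 0.0
```

```bash
python3 - <<'E'
from h import *
from workcell import env
from scipy.spatial.transform import Rotation as R
C=np.array([.501,-.133,0]);B=R.from_euler('z',18.0,degrees=True)
c=env.camera("wrist");P=cloud(c);q=B.inv().apply(P.reshape(-1,3)-C)
k=(np.hypot(q[:,0],q[:,1]+.036)<.010);print("button z",np.percentile(q[k,2],[10,50,90]),k.sum())
y=q[(yellow(c)>0).ravel()];y=y[(y[:,2]>.082)&(y[:,2]<.087)];print("tab y",np.median(y,0))
cv2.imwrite("pics/w4.png",c["frame"][:,:,::-1])
t=env.camera("top");a=np.load("top0.npz")["frame"][155:250,165:280].astype(int);print("red box change",abs(t["frame"][155:250,165:280]-a).mean())
E
```

```text
button z [0.051175   0.05217515 0.05303131] 560
tab y [0.00040764 0.02618266 0.08385352]
red box change 9.278199847444698
```

View pics/w4.png

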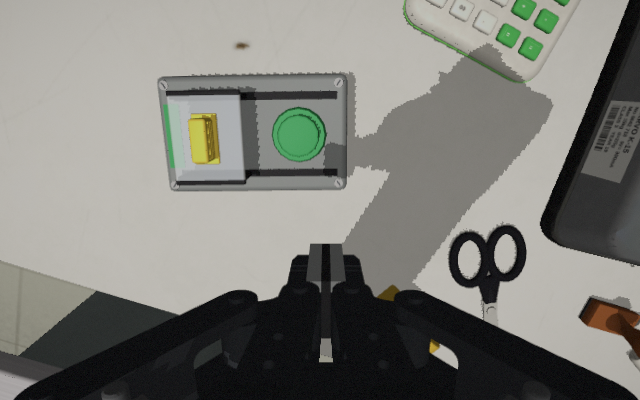

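The view shows the guard open with the tab at (203,139), and the button flush at (299,135) with z about 52 mm. One last check: the tab-to-button distance, and whether the red tab is unmoved.

```bash
python3 - <<'E'
from h import *
from workcell import env
from scipy.spatial.transform import Rotation as R
C=np.array([.501,-.133,0]);B=R.from_euler('z',18.0,degrees=True)
c=env.camera("wrist");q=B.inv().apply(cloud(c).reshape(-1,3)-C)
hsv=cv2.cvtColor(c["frame"],cv2.COLOR_RGB2HSV)
g=cv2.inRange(hsv,(60,120,40),(85,255,255));g[:90]=0;g[185:]=0;g[:,:255]=0;g[:,340:]=0
v,u=np.nonzero(g);e=B.inv().apply(ray(c,np.c_[u,v],.045)-C);print("collar centre",(e.min(0)+e.max(0))/2,np.ptp(e,0))
k=(q[:,2]>.0635)&(q[:,2]<.0675)&(abs(q[:,0])<.03)&(abs(q[:,1])<.08);print("guard y range",np.percentile(q[k,1],[.5,50,99.5]))
t=env.camera("top");a=np.load("top0.npz")
for x in(a,t):
    m=yellow(x);m[:155]=0;m[250:]=0;m[:,:165]=0;m[:,280:]=0;v,u=np.nonzero(m);print("red tab px",u.mean(),v.mean(),len(u))
E
```

```text
collar centre [ 0.00085052 -0.03811077  0.045     ] [4.07401584e-02 4.11447802e-02 1.11022302e-16]
guard y range [0.00123315 0.02339489 0.05253121]
red tab px 233.45197740112994 192.0677966101695 177
red tab px 233.53296703296704 192.2032967032967 182
```

```bash
python3 -c "
from workcell import env
print(env.sign_off())"
```

```text
the job is handed in; nothing more can be done
None
```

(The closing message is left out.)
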